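# Open the disc cutter for the next strip

## Robot

A 6-joint arm with a two-finger parallel gripper is mounted at the origin on the work surface. World frame = base frame: x ahead of the robot, y to its left, z up, the work surface at z = 0. Lengths are in m, angles in degrees, forces in N, time in s.
With the tool pointing down it reaches from about 0.4 to 0.825 m from the base axis. Payload 7 kg.
Tool frame: the origin (TCP) lies midway between the tips of the shut fingers; the grasp point (between the pads) lies 19 mm behind it (hold_point_z is the distance from the TCP to the grasp point, in m); z points along the fingers, y is the line along which they close (so a half turn about z gives the same grasp; the last joint's range is limited). The gripper opens to 88 mm and grips with 3 to 60 N. Pads are 19 mm wide; open, the fingers measure 130 mm over their backs; the gripper's body (78 mm by 193 mm) begins 47 mm behind the grasp point.
Start: joints at [-53.451, 20.546, 0.682, 0, -70.136, -16.507], TCP at [0.231, -0.634, 0.207] pointing down, gripper open.
Joint ranges: [-176.03, 176.03], [-82.01, 121.73], [-58.28, 71.71], [-173.87, 95.51], [-174.79, -0.11], [-173.66, 173.66]. Speed limits (degrees/s): [136.94, 136.94, 172.46, 180, 180, 180].

## Interface

Orientations are given as [roll, pitch, yaw] about the fixed x, y, z axes, in that order (R = Rz(yaw) Ry(pitch) Rx(roll)).
In Python, from plant import get_state, capture, close_job, hold_point_z gives the robot as it stands.
- The arm moves only by the shell command python3 -m inch 'ROWS' [FORCE]. ROWS is text: rows parted by semicolons, each of 5 numbers parted by spaces: the shift along the tool's x, y, z normalised to -1 to 1, where 1 is 0.15 m, then the turn about the tool's z normalised to -1 to 1, where 1 is 360 degrees, then the opening, from 0 (shut) to 1 (fully open). In form: tx ty tz spin grip; .... A call has exactly 8 rows; each row shifts and turns the commanded pose from where the row before left it, along the tool's axes as they then stand; what a row does not reach is not made up. A row lasts 1/8 s, in which the tool goes at most 62.5 mm and 10.7 degrees, less where a joint would pass 70% of its speed; a pose out of reach is approached as far as the arm can. A call with a number of a shift or a turn outside -1 to 1 is refused whole. A call with a gripper value outside its range is refused whole. The fingers move at their own pace and stop on an object; FORCE is the grip in N (left out, the last holds). Time passes only in rows, so rows that do not move let the fingers close, or fill a call up. It gives the time, the measured TCP pose, the force, the opening and the grip force at its end, in the units of the state.
- get_state(): the state, without advancing time (a new reading comes with each control period).
- capture(name): name is "side" or "top" or "wrist"; returns a dict with "color" (400x640x3 uint8, blue, green, red), "mtx" (3x3 intrinsics, pixels), "R" (3x3) and "t" (3): a world point X has camera coordinates R X + t. Camera axes: x right, y down, z forward; pixel columns grow to the right and rows downward; lengths in m; the calibration is good to about 2 mm. The wrist camera is an equidistant fisheye: a pixel r from the principal point sees the ray r / f radians off the axis. A picture is of the moment at which its call begins. There is no depth.
- close_job(): hands the job in; it is judged then, once.
The state is a dict: "time_s": time; "joints": joint angles; "qd": joint speeds; "joint_torque": joint torques, N m; "tcp_pos": TCP position; "eef_rot": TCP orientation; "contact_force": force on the tool from outside, world axes, zero at the start; "moment": the same for the moment, N m; "gripper_width": finger opening in m; "gripper_force": force on a finger pad.
Only numpy, scipy, OpenCV 4.12 (cv2) and the standard library are available. Lean on these libraries where they do the work, as an engineer would, in place of code of your own. Each camera call takes 0.05 s, during which the arm holds its last target. There are 200 camera calls.

## Task

Clear the finished sample board off the sloping rest by standing it on edge, fully down, in the rack's one free slot (green tab), and let go of it. Then open the disc cutter for the next strip: draw the red-capped punch straight up about 25 mm, so it is clear of the throat but still guided in its bore, without shifting, lifting or tipping the cutter or raising the other punches. Finish while still holding the punch raised and steady there, and leave the other boards and everything else on the bench as they stand.

Things in the scene. Friction and masses are not known exactly. Their poses are not given: they have to be found in the camera images.
- sample_board: light wooden board 9 mm thick (x), 70 wide (y), 100 high (z), 0.06 kg, loose, three brass discs on its +x face. Origin: centre of its bottom edge. At the start it leans on the rest, its +z tilted 20 deg from vertical towards the rest's -x (roughly the robot). Its top 40 mm stand free of the rest, to be pinched across the thickness from above with the tool tilted in line with the board.
- rest: grey fixed rest: base 100 x 80 x 10 mm, a front lip 24 mm above the bench, and a sloping slab 60 wide, 8 thick, that supports the board's back (-x) face up to 60 mm from its bottom edge. Origin: on the bench under the board's bottom edge; the board leans towards -x, its width along y.
- rack: light wooden fixed rack, 130 (x) x 60 (y) x 33 mm high, three slots running along y (open at top and ends) at x = -42, 0, +42, each 12 mm wide, 25 deep, floor 8 mm above the bench. Origin: centre of its underside. Two slots hold boards, one is free.
- green_tab: thin green strip 110 mm long lying in the floor of the free slot and sticking out at both ends (seen only, cannot be felt). Origin: centre of the free slot, on the slot floor, 8 mm above the bench. x across the slot, y along it. The slot walls rise 25 mm above it.
- board_b: dark wooden sample board with copper discs, same size and axes as the sample board, standing loose in a rack slot; leave alone.
- board_c: dark wooden sample board with steel discs, same size and axes, standing loose in a rack slot; leave alone.
- cutter: disc cutter, loose metal block, 2.8 kg, 80 (x) x 180 (y) x 66 mm high: 20 mm die plate, 6 mm throat, 40 mm aluminium guide plate on top with three vertical through bores of 21.5 mm at y = -55, 0, +55. Origin: centre of its underside. A punch stands in each bore on the die plate (they swap bores between starts). A punch pulled askew drags or lifts the block.
- red_punch: red-capped punch, loose, about 0.25 kg, 90 mm long: steel shank 20 mm dia. (lowest 60 mm), then a round red cap 32 mm dia., 30 high. Origin: centre of its foot; z up its axis. At the start its foot is 20 mm above the bench, the cap 80 to 110 mm, 14 mm clear of the cutter's top. It slides freely in its bore and drops back if let go.
- black_punch: same punch with a black cap; leave it down.
- blue_punch: same punch with a blue cap; leave it down.
- tumbler: dark purple drinking flask with a black cap, 66 mm dia., 180 high, loose; origin under its centre.
- mallet: hammer 240 mm long lying loose on the bench, wooden handle and steel head; origin near its middle, x from handle to head.
- ring_mandrel: small steel tapered mandrel on a round foot, 44 mm dia. x 110 high, loose; origin under its centre.

How it is judged:
By the outcome, as a careful person would: the job done as asked, in the order asked, and still so for the second after the job is handed in, while the arm keeps its last pose, push and grip.
It also fails if it takes over 51 s, if anything falls off the work surface, if the arm or the gripper's body presses on something with over 40 N, if the wrist force passes 120 N, or if a joint passes its speed limit or range.

## Working session

There is one attempt and no reset: what is moved stays moved. The work goes in short steps, Python scripts to look and compute and a shell command to move; the robot and the scene stay as the last step left them, time stands still between calls to the robot, and variables do not carry over. Pictures are saved under pics/ and viewed, at most 10 in all, crops included, and the job is handed in when it is done.

```bash
ls; mkdir -p pics
python3 - <<'E'
from plant import get_state,capture,hold_point_z
import cv2,numpy as np,pickle
print(get_state(),hold_point_z)
for n in("side","top"):
    c=capture(n);pickle.dump(c,open(f"pics/{n}0.pkl","wb"));cv2.imwrite(f"pics/{n}0.png",c["color"]);print(n,c["mtx"],c["R"],c["t"])
E
```

```text
pics
{'time_s': 0.0, 'joints': array([-5.34505231e+01,  2.05912781e+01,  6.33713198e-01, -2.27742098e-02,
       -7.01372269e+01, -1.65066907e+01]), 'qd': array([-0.02710583, -0.10202159, -0.01184285,  0.03090434, -0.07994348,
        0.02665337]), 'joint_torque': array([ 8.84177389e-04, -5.82721925e+01,  2.93060660e+01,  6.99704200e+00,
        7.00753473e-03, -1.58020171e-04]), 'tcp_pos': array([ 0.23113313, -0.63361839,  0.2056157 ]), 'eef_rot': array([ 1.79903031e+02, -6.40905383e-03, -1.59964964e+02]), 'contact_force': array([ 0.06357479, -0.46616146,  0.67318405]), 'moment': array([-0.00460928,  0.04131358,  0.05580217]), 'gripper_force': 0.0, 'gripper_width': 0.08707182642316967} 0.0188
side [[416.05555963   0.         320.38817843]
 [  0.         416.05555963 206.34403297]
 [  0.           0.           1.        ]] [[ 0.91975365 -0.39248218 -0.0033107 ]
 [-0.20161384 -0.46519677 -0.86194189]
 [ 0.3367567   0.79344169 -0.50699627]] [-0.59376447  0.18865441  0.85249611]
top [[400.38380487   0.         319.85462566]
 [  0.         400.38380487 200.74080492]
 [  0.           0.           1.        ]] [[-0.02527063 -0.99966047 -0.00635217]
 [-0.97873404  0.02603457 -0.20347454]
 [ 0.20357082  0.00107515 -0.97905963]] [0.01063665 0.61820487 1.10748211]
```

View pics/side0.png

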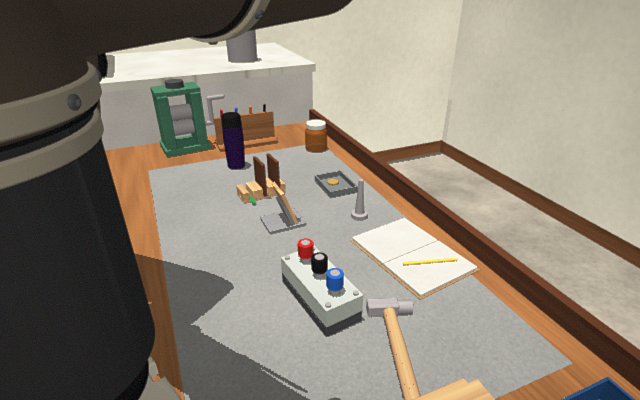

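View pics/top0.png

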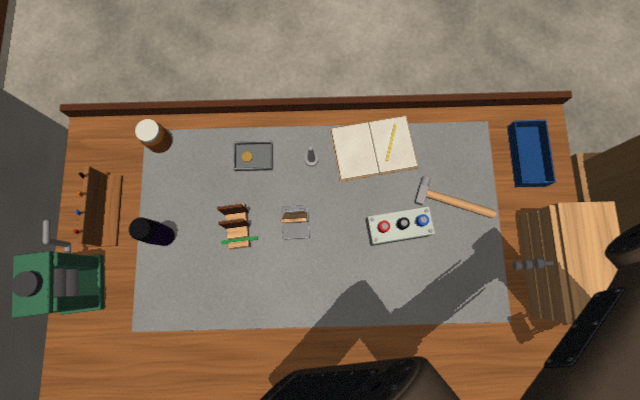

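The side view shows the cutter at about (320,285) with its red cap at (305,247). The rest is at (283,215) and the rack at (260,190). In the top view the rack is at (236,228) with the green tab at (240,240), the board's top edge is at (295,216), and the red cap is at (384,226). I'll enlarge both areas.

Run:
```python
import cv2,pickle,numpy as np
t=pickle.load(open("pics/top0.pkl","rb"))["color"];s=pickle.load(open("pics/side0.pkl","rb"))["color"]
a=cv2.resize(t[195:255,210:320],None,fx=7,fy=7,interpolation=cv2.INTER_CUBIC)   #770x420
cv2.imwrite("pics/t_rack.png",a)
b=cv2.resize(t[200:250,360:440],(400,250),interpolation=cv2.INTER_CUBIC)  # x5
c=cv2.resize(s[145:245,230:310],(400,500),interpolation=cv2.INTER_CUBIC) # x5
o=np.zeros((500,800,3),np.uint8);o[:250,:400]=b;o[:,400:]=c
cv2.imwrite("pics/mix.png",o)
```

```text
(no output)
```

View pics/t_rack.png

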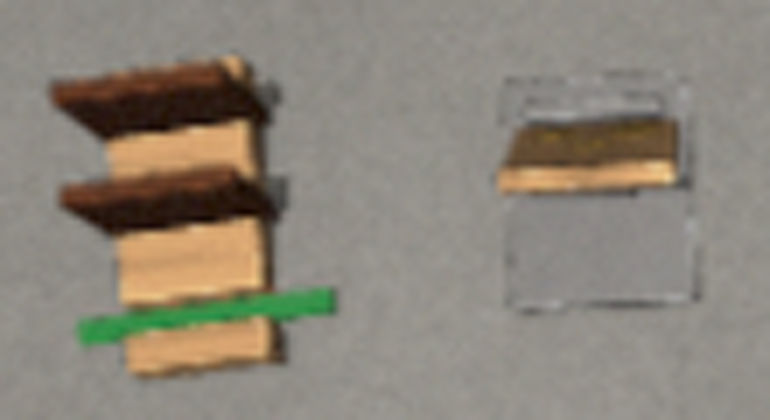

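View pics/mix.png

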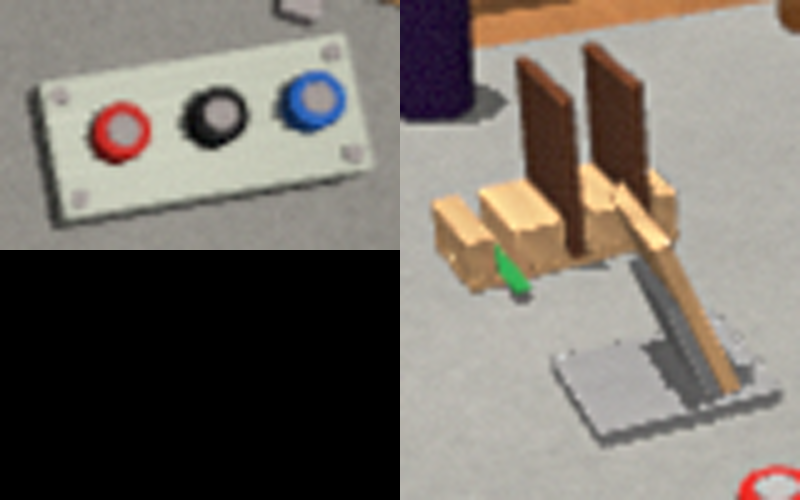

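```bash
cat > h.py <<'E'
import numpy as np,cv2,pickle
from scipy.optimize import least_squares
T=pickle.load(open("pics/top0.pkl","rb"));S=pickle.load(open("pics/side0.pkl","rb"))
def ray(c,u,v,z):
    d=c["R"].T@np.linalg.inv(c["mtx"])@[u,v,1];o=-c["R"].T@c["t"];return o+d*(z-o[2])/d[2]
def proj(c,X):
    p=(c["R"]@np.atleast_2d(X).T+c["t"][:,None]);p=c["mtx"]@p;return (p[:2]/p[2]).T
def crop(c,p,u0,v0,k): return [(p[0]+.5)/k-.5+u0,(p[1]+.5)/k-.5+v0]
E
python3 - <<'E'
from h import *
np.set_printoptions(precision=4,suppress=True)
tr=lambda p,z:ray(T,*crop(T,p,210,195,7),z)
tc=lambda p,z:ray(T,*crop(T,p,360,200,5),z)
a,b=tr((80,332),.008),tr((335,300),.008);print("tab",a,b,(a+b)/2,np.linalg.norm(a-b),"yaw of y axis",np.degrees(np.arctan2(*(a-b)[[1,0]]))-90)
for n,p in dict(red=(124,130),black=(221,114),blue=(314,99)).items():print(n,tc(p,.110))
for p in[(38,82),(348,34),(376,165),(62,222)]:print("cut",tc(p,.066))
print("rest",[tr(p,.01) for p in[(502,78),(690,78),(697,300),(505,308)]])
# board fit: x,y,yaw,z, tilt 20
def W(q,P,t=np.radians(20)):
    P=np.array(P,float)/1e3;x=P[:,0]*np.cos(t)-P[:,2]*np.sin(t);z=P[:,0]*np.sin(t)+P[:,2]*np.cos(t)
    c,s=np.cos(q[2]),np.sin(q[2]);return np.c_[q[0]+c*x-s*P[:,1],q[1]+s*x+c*P[:,1],.0115+z]
Pt=[(-4.5,35,100),(-4.5,-35,100),(4.5,-35,100),(4.5,35,100)]
It=np.array([crop(T,p,210,195,7) for p in[(500,190),(675,185),(677,162),(502,170)]])
Ps=[(4.5,-35,100),(-4.5,-35,100),(4.5,-35,0),(-4.5,-35,0),(4.5,35,100)]
Is=np.array([crop(S,p,230,145,5) for p in[(268,235),(250,250),(340,385),(322,392),(222,186)]])
f=lambda q:np.r_[(proj(T,W(q,Pt))-It).ravel(),(proj(S,W(q,Ps))-Is).ravel()]
r=least_squares(f,[.5,.06,0]);print("board",r.x,np.degrees(r.x[2]),r.fun.round(1),"top",W(r.x,[(0,0,100)]))
E
```

```text
tab [0.5111 0.295  0.008 ] [0.522  0.1855 0.008 ] [0.5165 0.2403 0.008 ] 0.11007441187075172 yaw of y axis 5.701082926167771
red [ 0.5336 -0.1823  0.11  ]
black [ 0.5411 -0.2365  0.11  ]
blue [ 0.5482 -0.2886  0.11  ]
cut [ 0.569  -0.1412  0.066 ]
cut [ 0.5925 -0.3225  0.066 ]
cut [ 0.5158 -0.3324  0.066 ]
cut [ 0.4878 -0.1509  0.066 ]
rest [array([0.617 , 0.1129, 0.01  ]), array([0.6149, 0.0308, 0.01  ]), array([0.5177, 0.0297, 0.01  ]), array([0.5164, 0.1122, 0.01  ])]
board [0.5913 0.0706 0.0227] 1.3018338292913239 [-0.   0.3  0.  -0.2 -0.5 -0.1 -0.5  0.  -0.   1.2  0.4 -0.  -0.2  0.5
  0.4  0.8 -0.2 -0.9] top [[0.5571 0.0698 0.1055]]
```

```bash
python3 -m inch '0 0 0 -0.02455 1; 0 0 0 -0.02455 1; 0 0 0 -0.02455 1; 0 0 0 -0.02455 1; 0 0 0 -0.02455 1; 0 0 0 -0.02455 1; 0 0 0 -0.02455 1; 0 0 0 -0.02455 1' 15
cat >> h.py <<'E'
from plant import get_state
from scipy.spatial.transform import Rotation as Ro
def need(target,yaw):
    s=get_state();R=Ro.from_euler("xyz",s["eef_rot"],degrees=True).as_matrix()
    d=R.T@(np.array(target)-s["tcp_pos"]);dy=(yaw-s["eef_rot"][2]+180)%360-180
    print("t",s["time_s"],"pos",s["tcp_pos"].round(4),"rpy",s["eef_rot"].round(2),"J",s["joints"].round(0),"need",(d/.15).round(4),"spin",round(-dy/360,4),"w",s["gripper_width"].round(4),"f",np.round(s["contact_force"],2))
E
python3 -c "
from h import *
need([.590,.0705,.2],-89.3)"
```

```text
time_s: 1.1
tcp_pos: [0.2312, -0.6338, 0.206]
eef_rot: [180.0, 0.1, -89.0]
contact_force: [0.2, -0.6, -0.6]
gripper_width: 0.0872
gripper_force: 0.0Traceback (most recent call last):
  File "<string>", line 3, in <module>
    need([.590,.0705,.2],-89.3)
    ~~~~^^^^^^^^^^^^^^^^^^^^^^^
  File "h.py", line 14, in need
    print("t",s["time_s"],"pos",s["tcp_pos"].round(4),"rpy",s["eef_rot"].round(2),"J",s["joints"].round(0),"need",(d/.15).round(4),"spin",round(-dy/360,4),"w",s["gripper_width"].round(4),"f",np.round(s["contact_force"],2))
                                                                                                                                                               ^^^^^^^^^^^^^^^^^^^^^^^^
AttributeError: 'float' object has no attribute 'round'
```

```bash
sed -i 's/s\["gripper_width"\].round(4)/round(s["gripper_width"],4)/' h.py
R='x'; python3 -m inch '-0.15 -0.075 0 0 1; -0.29 -0.15 0 0 1; -0.29 -0.15 0 0 1; -0.29 -0.15 0 0 1; -0.29 -0.15 0 0 1; -0.29 -0.15 0 0 1; -0.29 -0.15 0 0 1; -0.29 -0.15 0 0 1'
python3 -m inch '-0.29 -0.15 0 0 1; -0.29 -0.15 0 0 1; -0.29 -0.15 0 0 1; -0.29 -0.15 0 0 1; -0.29 -0.15 0 0 1; -0.29 -0.15 0 0 1; -0.29 -0.15 0 0 1; -0.29 -0.15 0 0 1'
python3 -c "
from h import *
need([.590,.0705,.2],-89.3)"
```

```text
time_s: 2.1
tcp_pos: [0.3961, -0.3034, 0.2064]
eef_rot: [180.0, 0.0, -89.3]
contact_force: [0.6, -0.6, -0.2]
gripper_width: 0.0877
gripper_force: 0.0
time_s: 3.1
tcp_pos: [0.5715, 0.0469, 0.2063]
eef_rot: [180.0, -0.0, -89.2]
contact_force: [1.0, -0.4, 0.8]
gripper_width: 0.0876
gripper_force: 0.0
t 3.1 pos [0.5715 0.0469 0.2063] rpy [179.98  -0.   -89.24] J [ 24.  11. -12.  -0. -67. -23.] need [-0.1556 -0.1253  0.0422] spin 0.0002 w 0.0876 f [ 0.96 -0.37  0.78]
```

```bash
python3 -m inch '-0.08 -0.065 0 0 1; -0.076 -0.067 0.04 0 1; 0 0 0.1 0 1; 0 0 0.15 0 1; 0 0 0.15 0 1; 0 0 0.15 0 1; 0 0 0 0 1; 0 0 0 0 1'
python3 - <<'E'
from h import *
need([.591,.0705,.076],-89.3)
from plant import capture
c=capture("side")["color"][110:250,180:340]
w=capture("wrist")["color"]
o=np.zeros((560,800,3),np.uint8);o[:420,:480]=cv2.resize(c,(480,420),interpolation=cv2.INTER_CUBIC);o[:200,480:800]=cv2.resize(w,(320,200),interpolation=cv2.INTER_AREA)
cv2.imwrite("pics/p1.png",o)
E
```

```text
time_s: 4.1
tcp_pos: [0.5909, 0.0684, 0.1186]
eef_rot: [-180.0, -0.0, -89.3]
contact_force: [0.9, 0.2, 0.3]
gripper_width: 0.0879
gripper_force: 0.0
t 4.1 pos [0.5909 0.0684 0.1186] rpy [-1.7998e+02 -1.0000e-02 -8.9290e+01] J [ 25.  17. -17.   0. -56. -25.] need [-0.0141 -0.001   0.2838] spin 0.0 w 0.0879 f [0.93 0.2  0.27]
```

View pics/p1.png

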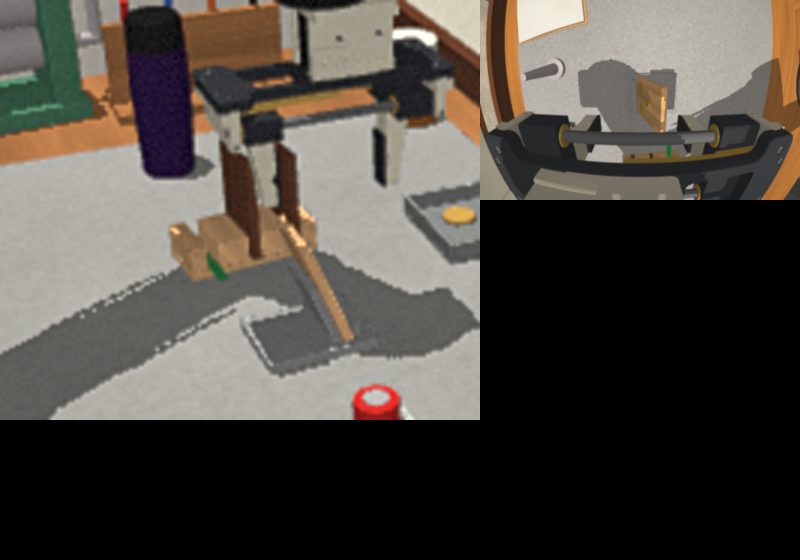

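The −x fingertip at (270,205) is just behind the board's top corner at (285,218). The +x finger is well in front of the board. I'll descend and then close gently, so the closing pads stand the board upright.

```bash
python3 -m inch '-0.014 0 0.04 0 1; 0 0 0.08 0 1; 0 0 0.08 0 1; 0 0 0.05 0 1; 0 0 0.03 0 1; 0 0 0 0 1; 0 0 0 0 1; 0 0 0 0 0.7' 10
python3 -m inch '0 0 0 0 0.6; 0 0 0 0 0.5; 0 0 0 0 0.4; 0 0 0 0 0.3; 0 0 0 0 0.2; 0 0 0 0 0.1; 0 0 0 0 0; 0 0 0 0 0'
python3 - <<'E'
from h import *
need([.591,.0705,.076],-89.3)
from plant import capture
c=capture("side")["color"][110:250,180:340]
cv2.imwrite("pics/p2.png",cv2.resize(c,(640,560),interpolation=cv2.INTER_CUBIC))
E
```

```text
time_s: 5.2
tcp_pos: [0.591, 0.0712, 0.0765]
eef_rot: [-180.0, 0.0, -89.3]
contact_force: [-0.7, -0.3, 0.9]
gripper_width: 0.0821
gripper_force: 0.0
time_s: 6.2
tcp_pos: [0.5908, 0.0711, 0.076]
eef_rot: [-180.0, -0.0, -89.2]
contact_force: [-0.3, -0.6, -0.9]
gripper_width: 0.0089
gripper_force: 10.0
t 6.2 pos [0.5908 0.0711 0.076 ] rpy [-179.99   -0.    -89.25] J [ 26.  20. -19.   0. -51. -25.] need [ 0.0043 -0.0011  0.0002] spin 0.0001 w 0.0089 f [-0.25 -0.6  -0.88]
```

View pics/p2.png

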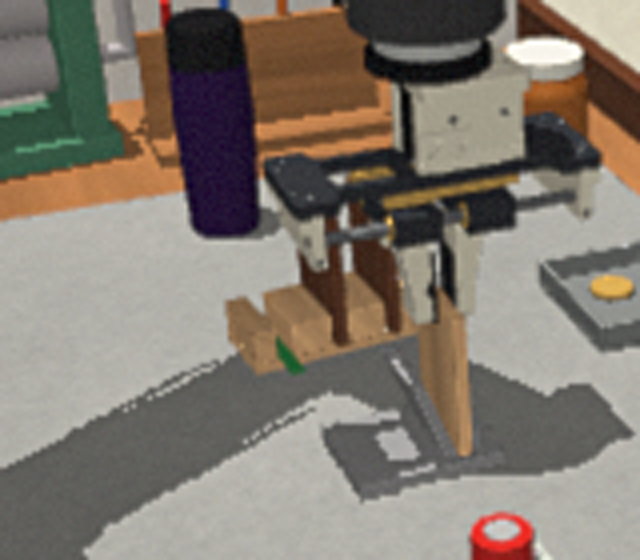

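The board is upright and gripped, with an opening of 8.9 mm. Next I lift it and carry it to above the slot.

```bash
python3 -m inch '0 0 0 0 0; 0 0 -0.03 0 0; 0 0 -0.1 0 0; 0 0 -0.2 0 0; 0 0 -0.2 0 0; 0 0 -0.2 0 0; 0 0 -0.14 0 0; 0 0 0 0 0' 25
python3 -m inch '0 0 0 -0.0069 0; -0.1 0.05 0 -0.0069 0; -0.2 0.1 0 0 0; -0.2 0.1 0 0 0; -0.2 0.1 0 0 0; -0.2 0.1 0 0 0; -0.1 0.05 0 0 0; 0 0 0 0 0'
python3 -c "
from h import *
need([.5165,.2403,.2],-84.3)"
```

```text
time_s: 7.25
tcp_pos: [0.5917, 0.0714, 0.2095]
eef_rot: [-179.8, 0.1, -89.2]
contact_force: [0.3, -0.0, -0.9]
gripper_width: 0.009
gripper_force: 24.9
time_s: 8.25
tcp_pos: [0.501, 0.2141, 0.2064]
eef_rot: [180.0, -0.0, -84.2]
contact_force: [0.0, 0.4, -1.2]
gripper_width: 0.0087
gripper_force: 24.9
t 8.25 pos [0.501  0.2141 0.2064] rpy [ 1.7998e+02 -1.0000e-02 -8.4160e+01] J [ 44.   8. -16.  -0. -66. -38.] need [-0.1629 -0.1205  0.0429] spin 0.0004 w 0.0087 f [ 0.02  0.37 -1.2 ]
```

```bash
python3 -m inch '-0.08 -0.06 0 0 0; -0.083 -0.0605 0.05 0 0; 0 0 0.13 0 0; 0 0 0.15 0 0; 0 0 0.13 0 0; 0 0 0.08 0 0; 0 0 0 0 0; 0 0 0 0 0'
python3 - <<'E'
from h import *
np.set_printoptions(precision=4,suppress=True)
need([.5165,.2403,.074],-84.3)
P=np.array([(-65,30,33),(-65,-30,33),(-36,30,33),(-36,-30,33)])/1e3
It=np.array([crop(T,p,210,195,7) for p in[(130,375),(272,360),(120,303),(266,289)]])
Ps=np.array([(-65,-30,33),(-48,-30,33),(-36,-30,33),(-6,-30,33),(-65,30,33),(-48,30,33),(-36,30,33)])/1e3
Is=np.array([crop(S,p,230,145,5) for p in[(65,255),(92,243),(117,245),(162,222),(33,203),(60,196),(78,190)]])
def W(q,P):
    c,s=np.cos(q[2]),np.sin(q[2]);return np.c_[q[0]+c*P[:,0]-s*P[:,1],q[1]+s*P[:,0]+c*P[:,1],P[:,2]]
f=lambda q:np.r_[(proj(T,W(q,P))-It).ravel(),(proj(S,W(q,Ps))-Is).ravel()]
r=least_squares(f,[.56,.245,.1],loss="soft_l1");print(r.x,np.degrees(r.x[2]),f(r.x).round(1),"slot",W(r.x,np.array([[-.042,0,.008]])))
from plant import capture
t=capture("top");pickle.dump(t,open("pics/t3.pkl","wb"));s=capture("side");pickle.dump(s,open("pics/s3.pkl","wb"))
o=np.zeros((500,800,3),np.uint8)
o[:,:400]=cv2.resize(t["color"][195:270,210:270],(400,500),interpolation=cv2.INTER_CUBIC)
o[:,400:]=cv2.resize(s["color"][145:220,230:290],(400,500),interpolation=cv2.INTER_CUBIC)
cv2.imwrite("pics/p3.png",o)
E
```

```text
time_s: 9.25
tcp_pos: [0.5179, 0.2397, 0.1261]
eef_rot: [-180.0, 0.0, -84.3]
contact_force: [-0.3, 0.4, -0.8]
gripper_width: 0.0087
gripper_force: 24.9
t 9.25 pos [0.5179 0.2397 0.1261] rpy [-179.95    0.02  -84.29] J [ 44.  15. -19.   0. -56. -39.] need [-0.0047  0.0094  0.3475] spin 0.0 w 0.0087 f [-0.32  0.36 -0.85]
[0.5582 0.2417 0.0767] 4.397068014615262 [ 0.3 -0.5  0.4 -0.4  1.1  0.   0.6 -0.1 -0.3 -2.1  0.  -1.  -0.9 -2.4
  0.1 -0.1 -0.5 -0.4 -0.3 -0.3  0.   0.1] slot [[0.5163 0.2385 0.008 ]]
```

View pics/p3.png

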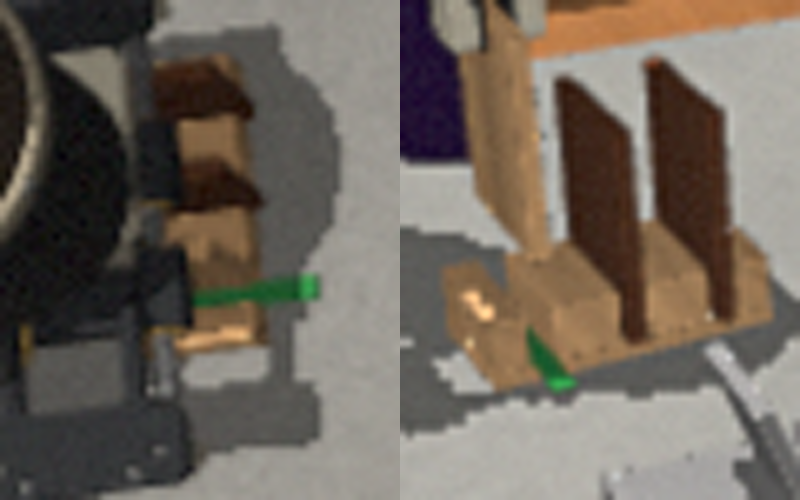

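The board hangs above the green slot, with its bottom −y corner at about (540,260) in the right panel. The tab's end is at (560,382). I'll check the held board's position against its reprojection.

Run:
```python
from h import *
np.set_printoptions(precision=1,suppress=True)
a=np.radians(5.7);ex=np.array([np.cos(a),np.sin(a)]);ey=np.array([-np.sin(a),np.cos(a)])
k=lambda p,u0,v0,s:(p-[u0,v0]+.5)*s
o=np.array([.5179,.2397])
s=500/75
P=[np.r_[o+ex*dx-ey*.035,z] for dx,z in[(-.0045,.060),(.0045,.060),(.0045,.16)]]
print("board bottom -y corners pred", k(proj(S,P),230,145,s)+[400,0])
c=np.array([.5165,.2403])
Q=[np.r_[c-ey*.055,.008],np.r_[c+ex*-.006-ey*.03,.033],np.r_[c+ex*.006-ey*.03,.033],np.r_[c-ex*.023-ey*.03,.033],np.r_[c-ex*.023+ey*.03,.033]]
print("tab end, slot lips, wall outer pred side",k(proj(S,Q),230,145,s)+[400,0]);print("top",k(proj(T,Q),210,195,s))
```

```text
board bottom -y corners pred [[529.9 262.9]
 [550.3 258.1]
 [528.7  36. ]]
tab end, slot lips, wall outer pred side [[564.2 389.1]
 [524.6 315.7]
 [551.3 309.1]
 [486.3 325. ]
 [439.7 267.6]]
top [[319.4 286.3]
 [255.4 300.3]
 [253.  273.5]
 [258.8 338.5]
 [123.1 355.6]]
```

```bash
python3 -m inch '-0.004 0.010 0 0 0; 0 0 0.05 0 0; 0 0 0.05 0 0; 0 0 0.05 0 0; 0 0 0.03 0 0; 0 0 0.03 0 0; 0 0 0.03 0 0; 0 0 0 0 0'
python3 -c "
from h import *
need([.5163,.2400,.074],-84.3)"
```

```text
time_s: 10.35
tcp_pos: [0.5156, 0.2397, 0.0892]
eef_rot: [180.0, -0.0, -84.3]
contact_force: [0.6, 0.2, -1.1]
gripper_width: 0.0087
gripper_force: 24.9
t 10.35 pos [0.5156 0.2397 0.0892] rpy [ 1.7997e+02 -2.0000e-02 -8.4290e+01] J [ 45.  17. -22.  -0. -52. -39.] need [-0.0013 -0.0049  0.1012] spin 0.0 w 0.0087 f [ 0.55  0.18 -1.08]
```

```bash
python3 -m inch '0 0 0.03 0 0; 0 0 0.03 0 0; 0 0 0.015 0 0; 0 0 0.01 0 0; 0 0 0.007 0 0; 0 0 0.007 0 0; 0 0 0 0 0; 0 0 0 0 0'
```

```text
time_s: 11.35
tcp_pos: [0.5158, 0.2399, 0.0748]
eef_rot: [-180.0, 0.0, -84.3]
contact_force: [-1.7, 0.2, -0.1]
gripper_width: 0.0089
gripper_force: 24.9
```

```bash
python3 -m inch '0 0 0.005 0 0; 0 0 0 0 0; 0 0 0.005 0 0; 0 0 0 0 0; 0 0 0.005 0 0; 0 0 0 0 0; 0 0 0 0 0; 0 0 0 0 0'
```

```text
time_s: 12.35
tcp_pos: [0.5166, 0.2401, 0.0739]
eef_rot: [-179.9, 0.0, -84.3]
contact_force: [-1.5, -1.7, 9.5]
gripper_width: 0.0085
gripper_force: 25.0
```

```bash
python3 -m inch '0 0 -0.003 0 0; 0 0 0 0 0.12; 0 0 0 0 0.2; 0 0 0 0 0.2; 0 0 0 0 0.2; 0 0 -0.02 0 0.2; 0 0 -0.04 0 0.2; 0 0 -0.06 0 0.2' 15
python3 -m inch '0 0 -0.08 0 0.2; 0 0 -0.15 0 0.2; 0 0 -0.2 0 0.2; 0 0 -0.2 0 0.2; 0 0 -0.15 0 0.2; 0 0 0 0 0.5; 0 0 0 0 1; 0 0 0 0 1'
python3 - <<'E'
from h import *
need([.5336,-.1823,.2],-82.4)
from plant import capture
t=capture("top");s=capture("side")
pickle.dump(t,open("pics/t4.pkl","wb"));pickle.dump(s,open("pics/s4.pkl","wb"))
o=np.zeros((500,800,3),np.uint8)
o[:,:400]=cv2.resize(t["color"][195:270,210:270],(400,500),interpolation=cv2.INTER_CUBIC)
o[:,400:]=cv2.resize(s["color"][145:220,230:290],(400,500),interpolation=cv2.INTER_CUBIC)
cv2.imwrite("pics/p4.png",o)
E
```

```text
time_s: 13.35
tcp_pos: [0.5158, 0.2398, 0.0914]
eef_rot: [180.0, -0.0, -84.3]
contact_force: [0.4, 1.1, 0.2]
gripper_width: 0.0175
gripper_force: 0.0
time_s: 14.35
tcp_pos: [0.5153, 0.2395, 0.2072]
eef_rot: [179.9, -0.0, -84.3]
contact_force: [-0.5, -0.0, 0.2]
gripper_width: 0.042
gripper_force: 0.0
t 14.35 pos [0.5153 0.2395 0.2072] rpy [ 1.7993e+02 -4.0000e-02 -8.4290e+01] J [ 45.  11. -13.  -0. -67. -39.] need [2.8104 0.1585 0.05  ] spin -0.0053 w 0.042 f [-0.47 -0.05  0.15]
```

View pics/p4.png

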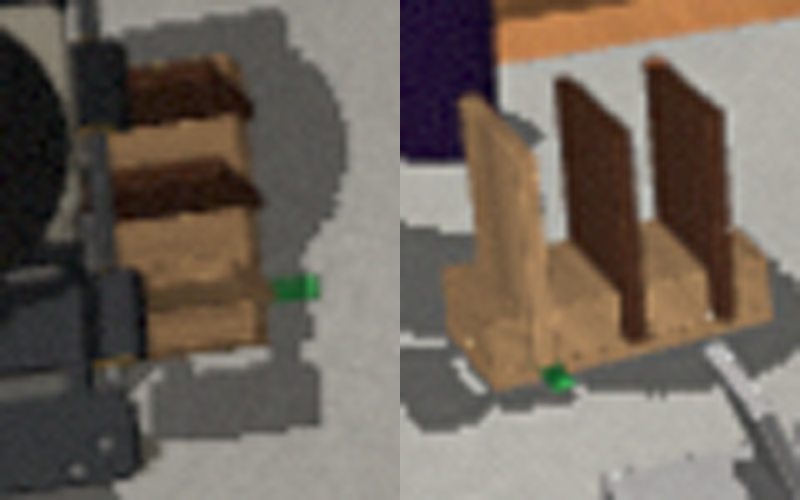

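The board stands fully down in the green slot, with its bottom at (540,365) beside the tab. The neighbouring boards haven't moved. Now I move to the red punch and measure its cap by colour.

```bash
python3 -m inch '0.1 0.01 0 -0.0053 1; 0.2 0.015 0 0 1; 0.28 0.015 0 0 1; 0.28 0.015 0 0 1; 0.28 0.015 0 0 1; 0.28 0.015 0 0 1; 0.28 0.015 0 0 1; 0.28 0.015 0 0 1'
python3 -m inch '0.28 0.015 0 0 1; 0.28 0.015 0 0 1; 0.2 0.01 0 0 1; 0 0 0 0 1; 0 0 0 0 1; 0 0 0 0 1; 0 0 0 0 1; 0 0 0 0 1'
python3 - <<'E'
from h import *
from plant import capture
np.set_printoptions(precision=4,suppress=True)
need([.5338,-.1820,.2],-82.3)
# triangulate the three caps from fresh/last images: silhouette centroids -> cap centre (z .095)
def blobs(img,roi):
    u0,v0,u1,v1=roi;h=cv2.cvtColor(img[v0:v1,u0:u1],cv2.COLOR_BGR2HSV);H,Sa,V=cv2.split(h)
    out={}
    for n,m in dict(red=((H<8)|(H>172))&(Sa>150)&(V>60),blue=(H>100)&(H<125)&(Sa>150)).items():
        k,l,st,c=cv2.connectedComponentsWithStats(m.astype(np.uint8));i=1+np.argmax(st[1:,4]);
        pts=cv2.convexHull(np.argwhere(l==i)[:,::-1].astype(np.int32));M=cv2.moments(pts);out[n]=(M["m10"]/M["m00"]+u0,M["m01"]/M["m00"]+v0,st[i,4])
    return out
def tri(uv):
    f=lambda X:np.r_[(proj(T,X)[0]-uv[0][:2]),(proj(S,X)[0]-uv[1][:2])]
    r=least_squares(f,[.54,-.2,.095]);return r.x,r.fun
for nm in("0","4"):
    t=pickle.load(open("pics/top0.pkl" if nm=="0" else "pics/t4.pkl","rb"));s=pickle.load(open("pics/side0.pkl" if nm=="0" else "pics/s4.pkl","rb"))
    bt=blobs(t["color"],(360,195,440,255));bs=blobs(s["color"],(275,230,365,300))
    for n in bt: print(nm,n,np.array(bt[n]),np.array(bs[n]),*tri((bt[n],bs[n])))
w=capture("wrist");pickle.dump(w,open("pics/w5.pkl","wb"));print(w["mtx"],w["R"],w["t"]);cv2.imwrite("pics/w5.png",w["color"])
E
```

```text
time_s: 15.45
tcp_pos: [0.5374, -0.0582, 0.2076]
eef_rot: [180.0, -0.0, -82.4]
contact_force: [1.1, 0.3, 0.0]
gripper_width: 0.0875
gripper_force: 0.0
time_s: 16.45
tcp_pos: [0.5468, -0.1701, 0.2081]
eef_rot: [-180.0, -0.0, -82.3]
contact_force: [-0.1, 0.1, -0.0]
gripper_width: 0.0876
gripper_force: 0.0
t 16.45 pos [ 0.5468 -0.1701  0.2081] rpy [-179.98   -0.    -82.33] J [  2.  11. -12.  -0. -67.   5.] need [0.0672 0.0968 0.0537] spin -0.0001 w 0.0876 f [-0.13  0.14 -0.05]
0 red [383.5373 226.3424  63.    ] [305.1512 248.2412 222.    ] [ 0.5343 -0.1824  0.0941] [ 0.0384 -0.1886 -0.1344  0.0324]
0 blue [422.2123 219.9888  60.    ] [334.5117 278.8889 264.    ] [ 0.5492 -0.2919  0.0946] [ 0.0241 -0.1026 -0.0661  0.0172]
4 red [383.5659 226.3352  63.    ] [305.1512 248.2412 223.    ] [ 0.5343 -0.1825  0.0942] [ 0.0367 -0.1803 -0.1285  0.031 ]
4 blue [422.2123 219.9888  60.    ] [334.4506 278.8    264.    ] [ 0.5491 -0.2919  0.0948] [ 0.0202 -0.0863 -0.0556  0.0145]
[[309.7069   0.     317.8778]
 [  0.     309.7069 194.4638]
 [  0.       0.       1.    ]] [[-0.991  -0.1336  0.0019]
 [-0.1276  0.9503  0.2841]
 [-0.0397  0.2813 -0.9588]] [0.5185 0.1946 0.4612]
```

View pics/w5.png

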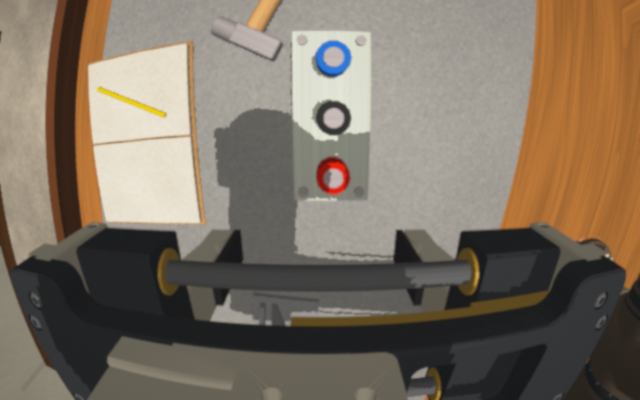

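The wrist view shows the cutter in line with the tool, with the red cap at (333,175), black at (333,117) and blue at (333,57). I'll cross-check the cap's position with the fisheye ray while moving over it.

```bash
python3 - <<'E'
from h import *
w=pickle.load(open("pics/w5.pkl","rb"));K=w["mtx"]
for n,(u,v) in dict(red=(335,177),black=(334,118),blue=(334,57)).items():
    p=np.array([u-K[0,2],v-K[1,2]])/K[0,0];th=np.hypot(*p);d=np.r_[p/th*np.sin(th),np.cos(th)]
    d=w["R"].T@d;o=-w["R"].T@w["t"];print(n,(o+d*(.11-o[2])/d[2]).round(4))
E
python3 -m inch '0.035 0.047 0 0 0.75; 0.036 0.047 0 0 0.75; 0 0 0.1 0 0.75; 0 0 0.2 0 0.75; 0 0 0.2 0 0.75; 0 0 0.08 0 0.75; 0 0 0 0 0.75; 0 0 0 0 0.75' 3
python3 - <<'E'
from h import *
need([.5343,-.1825,.079],-82.3)
E
```

```text
red [ 0.5323 -0.183   0.11  ]
black [ 0.5409 -0.2361  0.11  ]
blue [ 0.5484 -0.2904  0.11  ]
time_s: 17.5
tcp_pos: [0.5349, -0.1832, 0.1219]
eef_rot: [-179.9, -0.0, -82.4]
contact_force: [0.1, -0.3, 0.5]
gripper_width: 0.0657
gripper_force: 0.0
t 17.5 pos [ 0.5349 -0.1832  0.1219] rpy [-1.7992e+02 -3.0000e-02 -8.2370e+01] J [  1.  14. -20.   0. -56.   7.] need [-0.0051  0.004   0.2858] spin -0.0002 w 0.0657 f [ 0.14 -0.28  0.54]
```

```bash
python3 -m inch '-0.005 0.006 0.03 0 0.75; 0 0 0.07 0 0.75; 0 0 0.08 0 0.75; 0 0 0.06 0 0.75; 0 0 0.03 0 0.75; 0 0 0.015 0 0.6; 0 0 0 0 0.5; 0 0 0 0 0.42' 3
python3 -m inch '0 0 0 0 0.41; 0 0 0 0 0.40; 0 0 0 0 0.39; 0 0 0 0 0.38; 0 0 0 0 0.375; 0 0 0 0 0.37; 0 0 0 0 0.365; 0 0 0 0 0.36' 3
python3 - <<'E'
from h import *
need([.534,-.1825,.079],-82.3)
E
```

```text
time_s: 18.5
tcp_pos: [0.5334, -0.1824, 0.0785]
eef_rot: [-180.0, -0.0, -82.4]
contact_force: [0.6, 0.7, 0.1]
gripper_width: 0.0418
gripper_force: 0.0
time_s: 19.5
tcp_pos: [0.5333, -0.1824, 0.0782]
eef_rot: [-180.0, -0.0, -82.4]
contact_force: [0.1, 0.6, 0.2]
gripper_width: 0.0319
gripper_force: 3.0
t 19.5 pos [ 0.5333 -0.1824  0.0782] rpy [-179.99   -0.    -82.38] J [  1.  17. -23.   0. -50.   7.] need [ 0.0013 -0.0047 -0.0054] spin -0.0002 w 0.0319 f [0.12 0.59 0.18]
```

```bash
python3 -m inch '0 0 0 0 0.33; 0 0 0 0 0.3; 0 0 0 0 0.3; 0 0 0 0 0.3; 0 0 -0.008 0 0.3; 0 0 -0.012 0 0.3; 0 0 -0.012 0 0.3; 0 0 0 0 0.3' 20
python3 -c "
from h import *
need([.5333,-.1824,.1032],-82.3)"
```

```text
time_s: 20.5
tcp_pos: [0.5329, -0.1824, 0.083]
eef_rot: [180.0, 0.0, -82.4]
contact_force: [-0.2, 0.6, -2.6]
gripper_width: 0.0308
gripper_force: 20.0
t 20.5 pos [ 0.5329 -0.1824  0.083 ] rpy [179.97   0.   -82.38] J [  1.  17. -23.  -0. -51.   7.] need [ 0.0002 -0.0029 -0.1347] spin -0.0002 w 0.0308 f [-0.15  0.57 -2.55]
```

```bash
python3 -m inch '0 0 -0.01 0 0.3; 0 0 -0.02 0 0.3; 0 0 -0.025 0 0.3; 0 0 -0.025 0 0.3; 0 0 -0.025 0 0.3; 0 0 -0.02 0 0.3; 0 0 -0.01 0 0.3; 0 0 0 0 0.3' 20
python3 - <<'E'
from h import *
from plant import capture
need([.5333,-.1824,.1032],-82.3)
s=capture("side");t=capture("top")
d=lambda a,b,r:cv2.absdiff(a[r[1]:r[3],r[0]:r[2]],b[r[1]:r[3],r[0]:r[2]]).max(2)
o=np.zeros((600,800,3),np.uint8)
o[:500,:500]=cv2.resize(s["color"][210:340,260:390],(500,500),interpolation=cv2.INTER_CUBIC)
o[:300,500:]=cv2.resize(S["color"][210:340,260:390],(300,300),interpolation=cv2.INTER_AREA)
o[300:,500:]=cv2.resize(s["color"][130:230,220:320],(300,300),interpolation=cv2.INTER_CUBIC)
cv2.imwrite("pics/p6.png",o)
E
```

```text
time_s: 21.5
tcp_pos: [0.5332, -0.1824, 0.1033]
eef_rot: [-180.0, 0.0, -82.4]
contact_force: [-0.5, -1.1, -3.6]
gripper_width: 0.031
gripper_force: 20.0
t 21.5 pos [ 0.5332 -0.1824  0.1033] rpy [-179.99    0.    -82.38] J [  1.  15. -22.  -0. -53.   7.] need [ 0.0002 -0.0006  0.0006] spin -0.0002 w 0.031 f [-0.47 -1.15 -3.55]
```

View pics/p6.png

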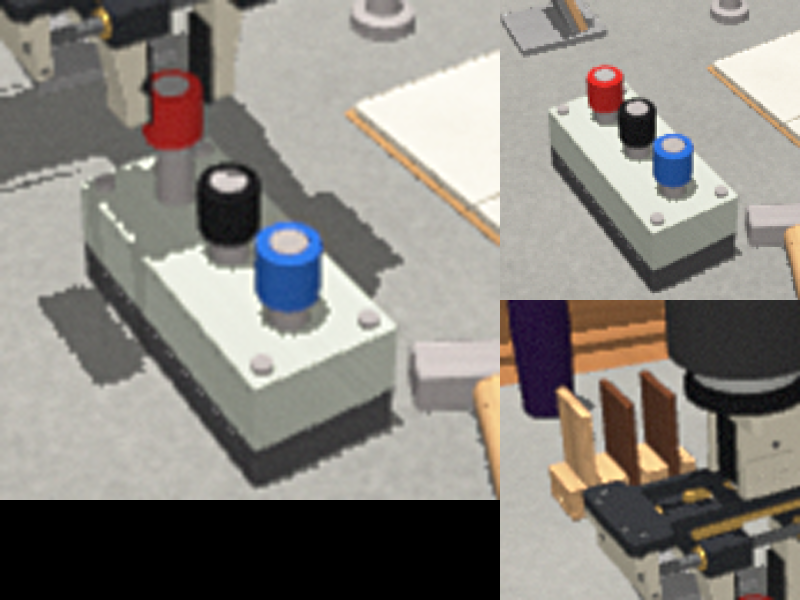

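The red punch is raised 25 mm, with its cap at (175,110). The cutter, the other punches and the boards stand as before. I'll let it settle for one call and then hand in.

```bash
python3 -m inch '0 0 0 0 0.3; 0 0 0 0 0.3; 0 0 0 0 0.3; 0 0 0 0 0.3; 0 0 0 0 0.3; 0 0 0 0 0.3; 0 0 0 0 0.3; 0 0 0 0 0.3'; python3 -c "
from plant import close_job
print(close_job())"
```

```text
time_s: 22.6
tcp_pos: [0.5332, -0.1824, 0.1032]
eef_rot: [-180.0, -0.0, -82.4]
contact_force: [0.1, 0.3, -2.5]
gripper_width: 0.031
gripper_force: 20.0
the job is handed in; nothing more can be done
None
```

The job is handed in at 22.6 s: the sample board stands fully down and released in the green-tab slot, and the red punch is held steady 25 mm up, with the cutter, other punches and other boards unmoved in the last picture.

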